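# Start the bench spinner with its two-key chord

### The arm

A 6-joint arm with a two-finger parallel gripper is mounted at the origin on a cart in front of the work surface, level with it; the furniture and walls round the work are solid. World frame = base frame: x ahead of the robot, y to its left, z up, the work surface at z = 0. Lengths are in m, angles in degrees, forces in N, time in s.
With the tool pointing down it reaches from about 0.4 to 0.825 m from the base axis. Payload 7 kg.
Tool frame: the origin (TCP) lies midway between the tips of the shut fingers; the grasp point (between the pads) lies 19 mm behind it (ctrl.hold_point_z is the distance from the TCP to the grasp point, in m); z points along the fingers, y is the line along which they close (so a half turn about z gives the same grasp; the last joint's range is limited). The gripper opens to 88 mm and grips with 3 to 60 N. Pads are 19 mm wide; open, the fingers measure 130 mm over their backs; the gripper's body (78 mm by 193 mm) begins 47 mm behind the grasp point.
Start: joints at [-47.607, 20.546, 0.682, 0, -70.136, -16.507], TCP at [0.295, -0.607, 0.227] pointing down, gripper open.
Joint ranges: [-176.03, 176.03], [-82.01, 121.73], [-58.28, 71.71], [-173.87, 95.51], [-174.79, -0.11], [-173.66, 173.66]. Speed limits (degrees/s): [136.94, 136.94, 172.46, 180, 180, 180].

### API

Orientations are given as [roll, pitch, yaw] about the fixed x, y, z axes, in that order (R = Rz(yaw) Ry(pitch) Rx(roll)).
In Python, from plant import ctrl gives the robot as it stands.
- The arm moves only by the tool apply_moves, never from a script. Its argument "deltas" is a list of rows, each an object with "fingers": the finger opening in mm, from 0 to 87.6; "delta_pos": the shift along the tool's x, y, z in mm, a list of three; "angular": the turn, a rotation vector about the tool's x, y, z in degrees, a list of three. A call has 1 to 10 rows; each row is the pose to reach, as a shift and turn from the pose commanded when the call began, along the tool's axes at that moment; what a row does not reach only later rows make up. A row lasts 1/10 s, in which the tool goes at most 50 mm and 8.59 degrees, less where a joint would pass 70% of its speed; a pose out of reach is approached as far as the arm can. A call with a gripper value outside its range is refused whole. The fingers move at their own pace and stop on an object; the grip force is fixed at half the most. Time passes only in rows, so rows that repeat a pose let the fingers close. It gives the time, the measured TCP pose, the force, the opening and the grip force at its end, in the units of the state.
- ctrl.get_obs(): the state, without advancing time (a new reading comes with each control period).
- ctrl.snapshot(name): name is "scene" or "top"; returns the picture (400x640x3 uint8, red, green, blue); there is no depth.
- ctrl.camera_params(name): a dict with "fx", "fy", "cx", "cy" (pixels), "dist_coeffs" ([k1, k2, p1, p2, k3] as OpenCV has them; the pictures are not rectified), "cam_to_world" (4x4, takes a point from camera to world coordinates). Camera axes: x right, y up, looking along -z (the intrinsics and any distortion apply to the point x, -y, -z); pixel columns grow to the right and rows downward; lengths in m; the calibration is good to about 2 mm. A picture is of the moment at which its call begins. camera_params takes no time and is no camera call.
- ctrl.close_job(): hands the job in; it is judged then, once.
The state is a dict: "clock": time; "joint_pos": joint angles; "qvel": joint speeds; "tau": joint torques, N m; "tool_pos": TCP position; "orientation": TCP orientation; "force": force on the tool from outside, world axes, zero at the start; "moment": the same for the moment, N m; "opening": finger opening in m; "gripper_force": force on a finger pad.
Only numpy, scipy, OpenCV 4.12 (cv2) and the standard library are available. Lean on these libraries where they do the work, as an engineer would, in place of code of your own. Each camera call takes 0.05 s, during which the arm holds its last target. There are 200 camera calls.

### The job

Push the open lid of the bench spinner shut with your fingertips. Then press its two round keys down together, one fingertip on each and neither going down alone, keep both fully down for three seconds and let them come up again. Only touch and press: leave the spinner where it stands, do not press the long stop key between the round ones, and leave the tube, the cup and the bottle beside it alone.

Things in the scene. Friction and masses are not known exactly. Their poses are not given: they have to be found in the camera images.
- spinner: white bench spinner (small centrifuge), 230 mm deep (x) x 160 mm wide (y), 3 kg, standing loose on rubber feet. Origin: centre of its underside; x points to its back (hinge side), y to its left as seen from the key side, z up. The front 75 mm is a low deck, 55 mm high, that carries the keys; the housing behind it is 90 mm high and covered by the lid.
- keys_mid (a point): point on the deck's surface (55 mm above the worktop) half-way between the two round keys; axes as the spinner's. The round keys lie 30 mm to either side of it along y (60 mm apart), the stop key lies on it.
- key_left_top (a point): centre of the top face of the left round key: a white push button 24 mm in diameter in a fixed grey collar (40 mm across, 12 mm high); its top face is 22 mm above the deck when up, 16 mm when fully down; the point goes down with the key. Spring return, 6 mm travel, fully down at about 4 N.
- key_right_top (a point): the same for the right round key.
- key_left (a joint): how far the left round key is pressed, m: 0 up, 0.006 fully down
- key_right (a joint): how far the right round key is pressed, m: 0 up, 0.006 fully down
- stop_key (a joint): how far the stop key is pressed, m: 0 up, 0.003 down. It is a narrow rectangular key, 26 mm along x by 12 mm along y, its top 16 mm above the deck, half-way between the round keys
- lid (a joint): angle of the lid, rad: 0 shut, 1.3 wide open. The lid stays where it is left; pushing it shut at its front edge takes about 1 N
- lid_hinge (a point): middle of the lid's hinge line (along y) at the back of the spinner, 94 mm above the worktop, 108 mm behind the spinner's origin; axes as the spinner's, whatever the lid's angle
- lid_edge (a point): middle of the lid's front (free) edge, on its outer (top) face; turns with the lid. The lid is a flat grey plate, 150 mm wide (y), reaching 131 mm from the hinge line (a small thumb lip goes 10 mm farther), its outer face 8 mm above the hinge line when shut
- tube: capped clear tube with blue contents, 36 mm across, 118 mm tall, standing; bystander. Origin: centre of its underside. A fixed printer, 400 mm tall, stands farther left (x above 0.38, y above 0.3): keep clear of it
- cup: snap-lid sample cup, 35 x 43 x 24 mm; bystander. Origin: centre of its underside
- small_bottle: screw-cap bottle, 46 mm across, 118 mm tall, standing; bystander. Origin: centre of its underside

How it is judged:
By the outcome, as a careful person would: the job done as asked, in the order asked, and still so for the second after the job is handed in, with the robot touching nothing.
It also fails if it takes over 58 s, if anything falls off the work surface, if the arm or the gripper's body presses on something with over 40 N, if the wrist force passes 120 N, or if a joint passes its speed limit or range.

## Working session

There is one attempt and no reset: what is moved stays moved. The work goes in short steps, Python scripts to look and compute and a tool call to move; the robot and the scene stay as the last step left them, time stands still between calls to the robot, and variables do not carry over. Pictures are saved under pics/ and viewed, at most 10 in all, crops included, and the job is handed in when it is done.

Besides the shell and the picture viewer there is one more tool, called after "Emit:" as name(argument=value, ...), one argument or row to a line, values as JSON. apply_moves: Moves the arm, as the interface text tells. Its arguments: {"type":"object","properties":{"deltas":{"type":"array"}},"required":["deltas"]}

```bash
mkdir -p pics
cat > h.py <<'E'
import numpy as np, cv2
from plant import ctrl
def ray(name,uv):
    p=ctrl.camera_params(name); K=np.array([[p['fx'],0,p['cx']],[0,p['fy'],p['cy']],[0,0,1.]])
    n=cv2.undistortPoints(np.array([[uv]],float),K,np.array(p['dist_coeffs'],float))[0,0]
    T=np.array(p['cam_to_world']); return T[:3,3],T[:3,:3]@np.array([n[0],-n[1],-1.])
def at(name,uv,z):
    o,d=ray(name,uv); return o+d*(z-o[2])/d[2]
def proj(name,P):
    p=ctrl.camera_params(name); K=np.array([[p['fx'],0,p['cx']],[0,p['fy'],p['cy']],[0,0,1.]])
    T=np.array(p['cam_to_world']); c=(np.atleast_2d(P)-T[:3,3])@T[:3,:3]; c=c*[1,-1,-1]
    return cv2.projectPoints(c,np.zeros(3),np.zeros(3),K,np.array(p['dist_coeffs'],float))[0][:,0]
def snap(name,f):
    im=ctrl.snapshot(name); cv2.imwrite('pics/'+f,cv2.cvtColor(im,cv2.COLOR_RGB2BGR)); return im
E
python3 - <<'E'
from h import *
snap('scene','s0.png');snap('top','t0.png')
for n in('scene','top'):
    p=ctrl.camera_params(n);print(n,np.round(p['cam_to_world'],3).tolist(),p['fx'],p['dist_coeffs'])
print(ctrl.get_obs())
E
```

```text
scene [[-0.807, 0.277, -0.522, 0.14], [-0.591, -0.389, 0.707, 0.679], [-0.007, 0.879, 0.477, 0.485], [0.0, 0.0, 0.0, 1.0]] 389.5168210229949 [0.00730869 0.         0.         0.         0.        ]
top [[0.019, 0.988, -0.153, 0.44], [-0.999, 0.014, -0.032, 0.058], [-0.029, 0.153, 0.988, 0.951], [0.0, 0.0, 0.0, 1.0]] 408.1291125890837 [-0.08101622  0.          0.          0.          0.        ]
{'clock': 0.1, 'joint_pos': array([-4.76072246e+01,  2.05867558e+01,  6.37161635e-01, -1.69807009e-02,
       -7.01340402e+01, -1.65076071e+01]), 'qvel': array([ 0.02451917, -0.10797704,  0.1166025 ,  0.05744071, -0.16666352,
       -0.0271966 ]), 'tau': array([-4.90133272e-03, -5.84163022e+01,  2.93750149e+01,  7.01568961e+00,
        1.01316691e-02, -5.97570829e-05]), 'tool_pos': array([ 0.29446886, -0.60689132,  0.22571109]), 'orientation': array([ 1.79915277e+02, -8.46049650e-03, -1.54120607e+02]), 'force': array([-0.36092418,  0.56185781,  0.19307969]), 'moment': array([ 0.01945902, -0.01314858, -0.01933528]), 'gripper_force': 0.0, 'opening': 0.08736047424167726}
```

View pics/s0.png

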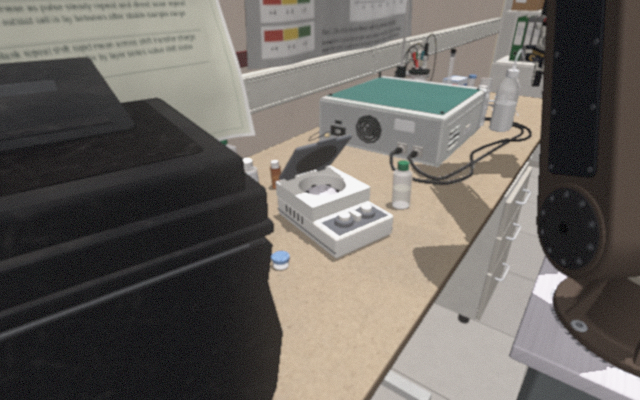

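View pics/t0.png

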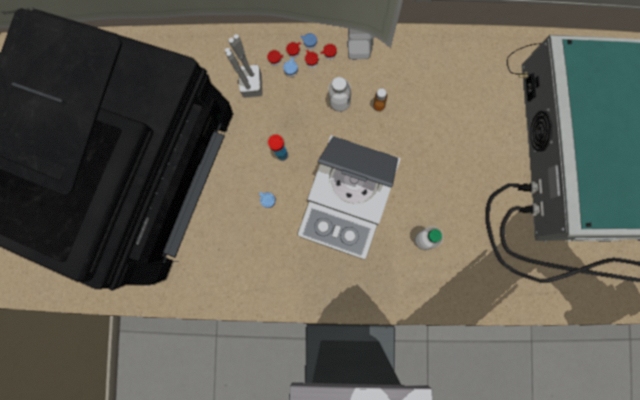

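The scene view shows the spinner with its lid open near (335,200) and its keys at about (345,218) and (367,210). In the top view the spinner is at about (350,197), with the keys at about (323,227) and (349,236), the bottle at (428,238), the tube at (278,147) and the cup at (267,200). I'll enlarge both.

Run:
```python
import cv2
a=cv2.imread('pics/t0.png')[130:260,290:450];cv2.imwrite('pics/t0c.png',cv2.resize(a,None,fx=5,fy=5,interpolation=cv2.INTER_CUBIC)[:600])
a=cv2.imread('pics/s0.png')[130:255,265:425];cv2.imwrite('pics/s0c.png',cv2.resize(a,None,fx=4.8,fy=4.8,interpolation=cv2.INTER_CUBIC))
```

```text
(no output)
```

View pics/t0c.png

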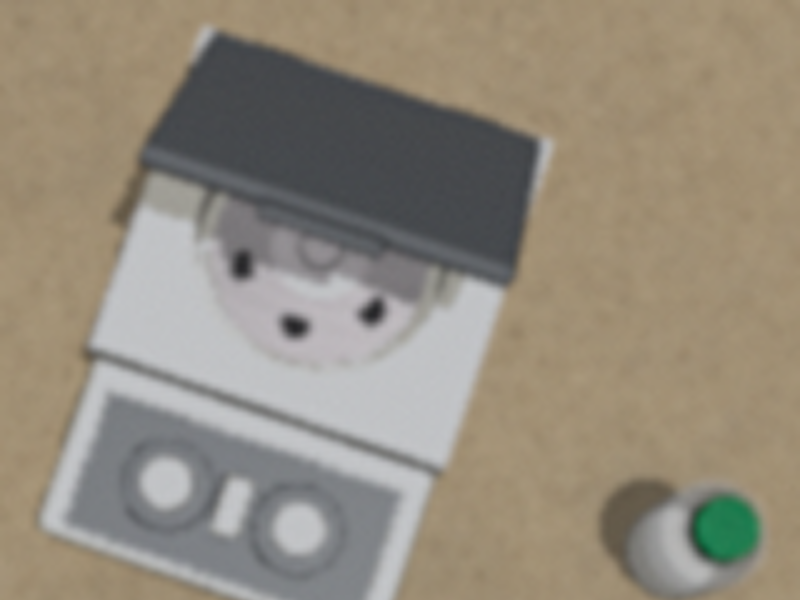

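View pics/s0c.png

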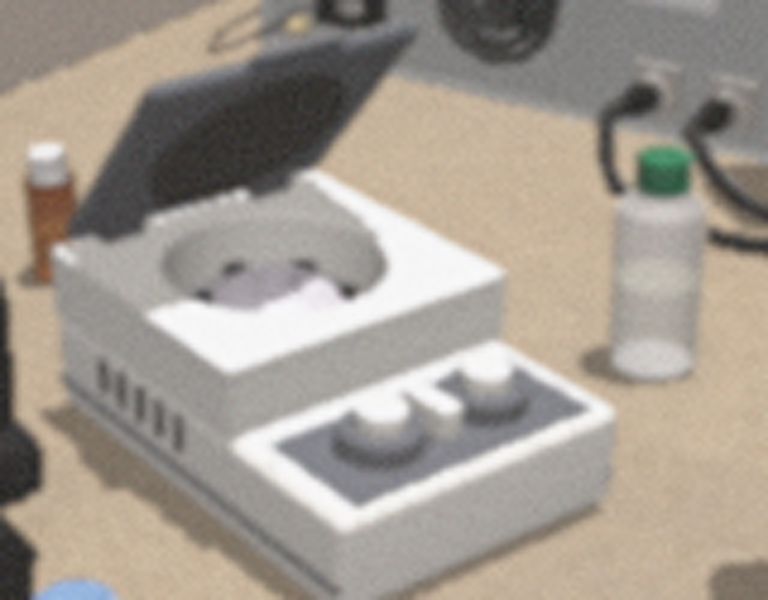

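The top crop shows the key tops at (166,483) and (299,529), the housing's front top corners at (90,350) and (445,470), and the lid's free edge from (146,155) to (510,278). The scene crop shows the key tops at (382,408) and (490,362) and the lid's far edge from (150,95) to (412,28).

Run:
```python
from h import *
from scipy.optimize import least_squares
t=lambda u,v:np.array([290+(u+.5)/5-.5,130+(v+.5)/5-.5]); s=lambda u,v:np.array([265+(u+.5)/4.8-.5,130+(v+.5)/4.8-.5])
L=at('top',t(166,483),.077);R=at('top',t(299,529),.077)
print('top keys',L,R,np.linalg.norm(L-R)); 
L2=at('scene',s(382,408),.077);R2=at('scene',s(490,362),.077);print('scene',L2,R2,np.linalg.norm(L2-R2))
# sides: front x=-115, deck/housing step x=-40, y=+-80
M=[('top',t(90,350),(-.040,.08,.09)),('top',t(445,470),(-.04,-.08,.09)),('top',t(43,525),(-.115,.08,.055)),
('scene',s(232,372),(-.04,.08,.09)),('scene',s(505,272),(-.04,-.08,.09)),('scene',s(345,522),(-.115,.08,.055)),('scene',s(612,410),(-.115,-.08,.055))]
K=[('top',t(166,483),.03),('top',t(299,529),-.03),('scene',s(382,408),.03),('scene',s(490,362),-.03)]
E=[('top',t(146,155),.075),('top',t(510,278),-.075),('scene',s(412,28),-.075),('scene',s(150,95),.075)]
def W(p,q):
    c,n=np.cos(p[2]),np.sin(p[2]);return np.array([p[0]+c*q[0]-n*q[1],p[1]+n*q[0]+c*q[1],q[2]])
def lid(p,a,y,r=.131,h=.008): return W(p,(.108-r*np.cos(a)+h*np.sin(a),y,.094+r*np.sin(a)+h*np.cos(a)))
def f(p,full=False):
    r=[proj(n,W(p,q))[0]-m for n,m,q in M]+[proj(n,W(p,(p[4],y,.077)))[0]-m for n,m,y in K]+[proj(n,lid(p,p[3],y))[0]-m for n,m,y in E]
    return np.ravel(r)
m=(L+R)/2
o=least_squares(f,[m[0]+.08,m[1],-.3,1.0,-.078],loss='soft_l1');p=o.x
print(p,np.degrees(p[2:4]));print(np.round(o.fun.reshape(-1,2),1))
print('keys',W(p,(p[4],.03,.077)),W(p,(p[4],-.03,.077)));print('edge',lid(p,p[3],0),'hinge',W(p,(.108,0,.094)))
for a in np.linspace(p[3],0,6):print(round(a,2),lid(p,a,0),lid(p,a,0,.12))
# bystanders
for n,uv,z in(('bottle',t(727,527),.118),('tubecap',np.array([277,143]),.118),('cup',np.array([267,200]),.02)):print(n,at('top',uv,z))
```

```text
top keys [0.50427321 0.08881493 0.077     ] [0.4855687 0.031657  0.077    ] 0.06014057145506363
scene [0.50308956 0.08977594 0.077     ] [0.4855958  0.02766083 0.077     ] 0.0645315377906361
[ 0.57314866  0.03425382 -0.30552009  0.82677014 -0.08250871] [-17.50501165  47.37043945]
[[-0.3  0.2]
 [ 0.4 -0.1]
 [-0.8 -0.5]
 [-0.2  0.6]
 [ 0.1  0.5]
 [-1.1 -0.1]
 [ 0.7 -1.6]
 [ 0.5  0.4]
 [ 0.6  0.1]
 [ 0.4 -0.5]
 [-0.6  0.5]
 [-1.9  0.1]
 [ 1.  -0. ]
 [ 0.6 -0.5]
 [-0.3  0.2]]
keys [0.50348455 0.08768227 0.077     ] [0.4854372  0.03046084 0.077     ]
edge [0.59714875 0.02668432 0.195801  ] hinge [0.67614725 0.00176859 0.094     ]
0.83 [0.59714875 0.02668432 0.195801  ] [0.60425357 0.02444349 0.18770778]
0.66 [0.58224567 0.03138467 0.18077776] [0.59052404 0.02877372 0.17402118]
0.5 [0.56990419 0.03527711 0.16338725] [0.57913029 0.03236725 0.15815163]
0.33 [0.56046099 0.03825545 0.14410388] [0.57038313 0.03512606 0.14053204]
0.17 [0.55417368 0.04023844 0.12345368] [0.56452119 0.03697489 0.12164307]
0.0 [0.55121378 0.04117198 0.102     ] [0.56170437 0.03786329 0.102     ]
bottle [ 0.48681609 -0.14113134  0.118     ]
tubecap [0.67578496 0.18797332 0.118     ]
cup [0.56686152 0.221431   0.02      ]
```

Emit:
apply_moves(
  deltas=[
    {"fingers":44,"delta_pos":[0,0,-50],"angular":[0,0,0]},
    {"fingers":44,"delta_pos":[-40,29,-53],"angular":[0,0,6]},
    {"fingers":44,"delta_pos":[-80,58,-53],"angular":[0,0,12]},
    {"fingers":44,"delta_pos":[-120,86,-53],"angular":[0,0,18]},
    {"fingers":44,"delta_pos":[-160,115,-53],"angular":[0,0,24]},
    {"fingers":44,"delta_pos":[-200,144,-53],"angular":[0,0,30]},
    {"fingers":44,"delta_pos":[-240,172,-53],"angular":[0,0,36]},
    {"fingers":44,"delta_pos":[-280,200,-53],"angular":[0,0,42]},
    {"fingers":44,"delta_pos":[-310,222,-53],"angular":[0,0,43.4]},
    {"fingers":44,"delta_pos":[-310,222,-53],"angular":[0,0,43.4]},
  ],
)

```text
clock: 1.1
tool_pos: [0.4782, -0.2688, 0.2793]
orientation: [180.0, -0.0, 162.7]
force: [-1.6, -0.1, 0.4]
opening: 0.0443
gripper_force: 0.0
```

Emit:
apply_moves(
  deltas=[
    {"fingers":44,"delta_pos":[-8,40,0],"angular":[0,0,0]},
    {"fingers":44,"delta_pos":[-16,80,0],"angular":[0,0,0]},
    {"fingers":44,"delta_pos":[-24,120,0],"angular":[0,0,0]},
    {"fingers":44,"delta_pos":[-32,160,0],"angular":[0,0,0]},
    {"fingers":44,"delta_pos":[-40,200,0],"angular":[0,0,0]},
    {"fingers":44,"delta_pos":[-48,240,0],"angular":[0,0,0]},
    {"fingers":44,"delta_pos":[-56,280,0],"angular":[0,0,0]},
    {"fingers":44,"delta_pos":[-64,321,0],"angular":[0,0,0]},
    {"fingers":44,"delta_pos":[-64,321,0],"angular":[0,0,0]},
    {"fingers":44,"delta_pos":[-64,321,0],"angular":[0,0,0]},
  ],
)

```text
clock: 2.1
tool_pos: [0.6342, 0.0151, 0.2785]
orientation: [-179.9, -0.1, 162.6]
force: [-1.1, 0.4, -1.0]
opening: 0.0439
gripper_force: 0.0
```

Run:
```python
from h import *
o=ctrl.get_obs();print(o['tool_pos'],o['orientation'],o['force'],o['joint_pos'])
p=np.array([.57315,.03425]);c,n=np.cos(-.3055),np.sin(-.3055)
d=o['tool_pos'][:2]-p;print('spinner xy',c*d[0]+n*d[1],-n*d[0]+c*d[1])
# arc: TCP at contact r=.118, TCP 9.5mm behind corner
for deg in(47.4,40,32,24,16,8,0):
    a=np.radians(deg);print(deg,np.round(1000*np.array([.108-.118*np.cos(a)+.008*np.sin(a)+.0095,.094+.118*np.sin(a)+.008*np.cos(a)]),1))
```

```text
[0.6342492  0.01513469 0.27850535] [-1.79941018e+02 -9.05684511e-02  1.62570079e+02] [-1.1468553   0.3595951  -1.01718984] [ 1.89599712e+01  1.52639844e+01 -7.18024909e-02 -6.47897419e-03
 -7.47721134e+01 -1.26388138e+02]
spinner xy 0.06401941884178139 0.000146607668181125
47.4 [ 43.5 186.3]
40 [ 32.2 176. ]
32 [ 21.7 163.3]
24 [ 13.  149.3]
16 [  6.3 134.2]
8 [  1.8 118.3]
0 [ -0.5 102. ]
```

Emit:
apply_moves(
  deltas=[
    {"fingers":44,"delta_pos":[0,0,34],"angular":[0,0,0]},
    {"fingers":44,"delta_pos":[0,0,64],"angular":[0,0,0]},
    {"fingers":44,"delta_pos":[8,0,79],"angular":[0,0,0]},
    {"fingers":44,"delta_pos":[20,0,92],"angular":[0,0,0]},
    {"fingers":44,"delta_pos":[26,0,98],"angular":[0,0,0]},
    {"fingers":44,"delta_pos":[32,0,103],"angular":[0,0,0]},
    {"fingers":44,"delta_pos":[37,0,109],"angular":[0,0,0]},
    {"fingers":44,"delta_pos":[42,0,116],"angular":[0,0,0]},
    {"fingers":44,"delta_pos":[47,0,123],"angular":[0,0,0]},
    {"fingers":44,"delta_pos":[51,0,130],"angular":[0,0,0]},
  ],
)

```text
clock: 3.1
tool_pos: [0.5853, 0.0302, 0.1491]
orientation: [180.0, 0.0, 162.5]
force: [-0.6, -0.3, 1.2]
opening: 0.0441
gripper_force: 0.4
```

Run:
```python
from h import *
im=snap('scene','s1.png');im2=snap('top','t1.png')
f=lambda a:cv2.resize(a,None,fx=3,fy=3,interpolation=cv2.INTER_CUBIC)
c=np.hstack([f(im[110:260,265:395]),f(im2[110:260,290:420])]);cv2.imwrite('pics/c1.png',c[...,::-1]);print(c.shape)
```

```text
(450, 780, 3)
```

View pics/c1.png

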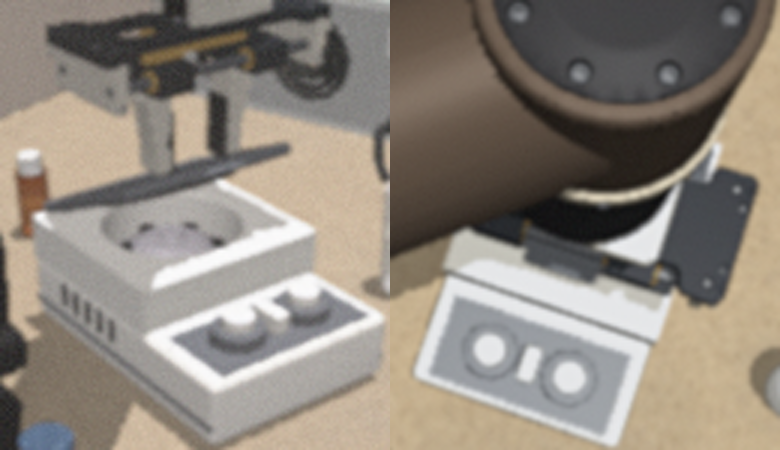

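The lid is about half closed, with the fingertips on its outer face, and the spinner has not moved. I'll continue along the arc.

Emit:
apply_moves(
  deltas=[
    {"fingers":44,"delta_pos":[4,0,7],"angular":[0,0,0]},
    {"fingers":44,"delta_pos":[7,0,15],"angular":[0,0,0]},
    {"fingers":44,"delta_pos":[9,0,23],"angular":[0,0,0]},
    {"fingers":44,"delta_pos":[11,0,31],"angular":[0,0,0]},
    {"fingers":44,"delta_pos":[12,0,37],"angular":[0,0,0]},
    {"fingers":44,"delta_pos":[13,0,42],"angular":[0,0,0]},
    {"fingers":44,"delta_pos":[13,0,45],"angular":[0,0,0]},
    {"fingers":44,"delta_pos":[13,0,47],"angular":[0,0,0]},
    {"fingers":44,"delta_pos":[13,0,47],"angular":[0,0,0]},
  ],
)

```text
clock: 4.1
tool_pos: [0.5733, 0.0339, 0.1026]
orientation: [-180.0, -0.0, 162.5]
force: [0.2, -0.2, 0.8]
opening: 0.0442
gripper_force: 0.0
```

Emit:
apply_moves(
  deltas=[
    {"fingers":44,"delta_pos":[0,0,1],"angular":[0,0,0]},
    {"fingers":44,"delta_pos":[0,0,2],"angular":[0,0,0]},
    {"fingers":44,"delta_pos":[0,0,2.5],"angular":[0,0,0]},
    {"fingers":44,"delta_pos":[0,0,2.5],"angular":[0,0,0]},
  ],
)

```text
clock: 4.5
tool_pos: [0.5736, 0.0339, 0.102]
orientation: [180.0, 0.1, 162.5]
force: [-6.7, 0.0, 16.0]
opening: 0.0439
gripper_force: 7.6
```

Emit:
apply_moves(
  deltas=[
    {"fingers":44,"delta_pos":[0,0,-20],"angular":[0,0,0]},
    {"fingers":44,"delta_pos":[0,0,-45],"angular":[0,0,0]},
    {"fingers":44,"delta_pos":[0,0,-45],"angular":[0,0,0]},
    {"fingers":44,"delta_pos":[0,0,-45],"angular":[0,0,0]},
  ],
)

```text
clock: 4.9
tool_pos: [0.5736, 0.0341, 0.1456]
orientation: [179.9, 0.1, 162.5]
force: [0.4, -0.3, -0.1]
opening: 0.0442
gripper_force: 0.0
```

Run:
```python
from h import *
im=snap('scene','s2.png');im2=snap('top','t2.png')
f=lambda a:cv2.resize(a,None,fx=5,fy=5,interpolation=cv2.INTER_CUBIC)
c=np.hstack([f(im[160:260,320:400]),f(im2[180:280,295:375])]);cv2.imwrite('pics/c2.png',c[...,::-1]);print(c.shape)
o=ctrl.get_obs();print(o['tool_pos'],o['force'])
```

```text
(500, 800, 3)
[0.57278686 0.03380055 0.14443164] [-0.46534745 -0.33911329 -0.12691214]
```

View pics/c2.png

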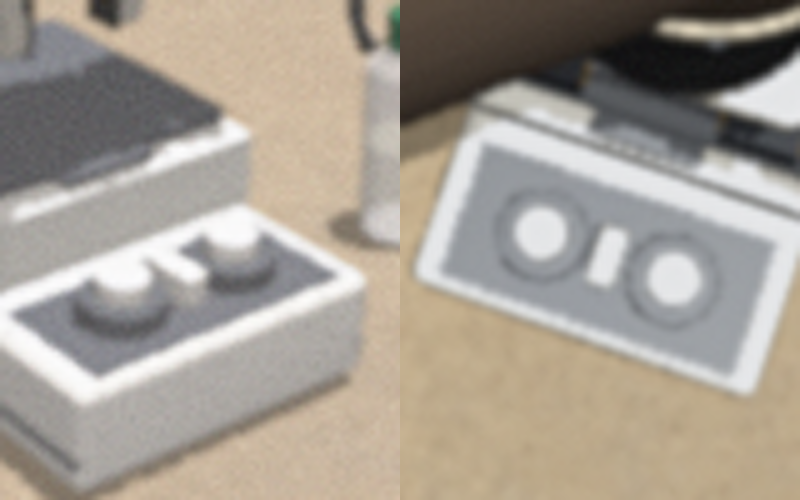

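View pics/s2.png

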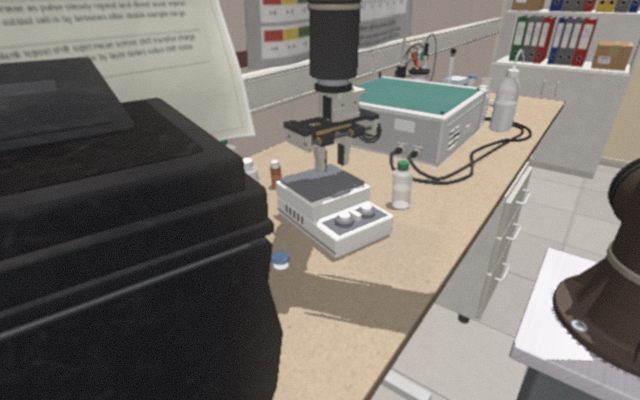

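The lid is shut flat and the spinner has not moved: the key tops are at (322.6,226.2) and (349.4,235.2), as before. Next I'll go above the keys.

Emit:
apply_moves(
  deltas=[
    {"fingers":48,"delta_pos":[40,0,0],"angular":[0,0,0]},
    {"fingers":48,"delta_pos":[82,1,0],"angular":[0,0,0]},
    {"fingers":48,"delta_pos":[82,1,20],"angular":[0,0,0]},
    {"fingers":48,"delta_pos":[82,1,40],"angular":[0,0,0]},
    {"fingers":48,"delta_pos":[82,1,54],"angular":[0,0,0]},
    {"fingers":48,"delta_pos":[82,1,59],"angular":[0,0,0]},
    {"fingers":48,"delta_pos":[82,1,59],"angular":[0,0,0]},
    {"fingers":48,"delta_pos":[82,1,59],"angular":[0,0,0]},
  ],
)

```text
clock: 5.8
tool_pos: [0.4956, 0.0596, 0.0863]
orientation: [-180.0, 0.0, 162.5]
force: [-0.7, 0.7, -0.1]
opening: 0.0483
gripper_force: 0.0
```

Run:
```python
from h import *
im=snap('scene','s3.png')
cv2.imwrite('pics/c3.png',cv2.resize(im[140:260,300:420],None,fx=5,fy=5,interpolation=cv2.INTER_CUBIC)[...,::-1])
o=ctrl.get_obs();print(o['tool_pos'],o['orientation'],o['force'],o['opening'])
p=np.array([.57315,.03425]);c,n=np.cos(-.3055),np.sin(-.3055)
d=o['tool_pos'][:2]-p;print('spinner xy',c*d[0]+n*d[1],-n*d[0]+c*d[1])
```

```text
[0.49577462 0.05964093 0.08650982] [1.79982237e+02 2.90014146e-02 1.62486330e+02] [-0.99980735 -0.88521359  0.07131027] 0.04795552317345821
spinner xy -0.08142947895922684 0.0009430436887202694
```

View pics/c3.png

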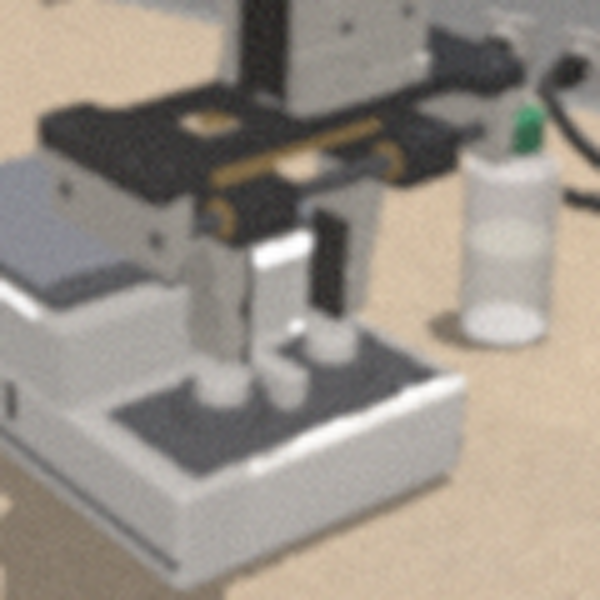

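Each fingertip stands over its round key, at about (235,385) and (335,340), and clear of the stop key. Pressing now.

Emit:
apply_moves(
  deltas=[
    {"fingers":48,"delta_pos":[0,0,4],"angular":[0,0,0]},
    {"fingers":48,"delta_pos":[0,0,8],"angular":[0,0,0]},
    {"fingers":48,"delta_pos":[0,0,10],"angular":[0,0,0]},
    {"fingers":48,"delta_pos":[0,0,12],"angular":[0,0,0]},
    {"fingers":48,"delta_pos":[0,0,14],"angular":[0,0,0]},
    {"fingers":48,"delta_pos":[0,0,16],"angular":[0,0,0]},
    {"fingers":48,"delta_pos":[0,0,17],"angular":[0,0,0]},
    {"fingers":48,"delta_pos":[0,0,17],"angular":[0,0,0]},
  ],
)

```text
clock: 6.65
tool_pos: [0.4956, 0.0596, 0.071]
orientation: [180.0, 0.1, 162.5]
force: [-8.8, 0.3, 23.5]
opening: 0.0481
gripper_force: 12.3
```

Emit:
apply_moves(
  deltas=[
    {"fingers":48,"delta_pos":[0,0,0],"angular":[0,0,0]},
    {"fingers":48,"delta_pos":[0,0,0],"angular":[0,0,0]},
    {"fingers":48,"delta_pos":[0,0,0],"angular":[0,0,0]},
    {"fingers":48,"delta_pos":[0,0,0],"angular":[0,0,0]},
    {"fingers":48,"delta_pos":[0,0,0],"angular":[0,0,0]},
    {"fingers":48,"delta_pos":[0,0,0],"angular":[0,0,0]},
    {"fingers":48,"delta_pos":[0,0,0],"angular":[0,0,0]},
    {"fingers":48,"delta_pos":[0,0,0],"angular":[0,0,0]},
    {"fingers":48,"delta_pos":[0,0,0],"angular":[0,0,0]},
    {"fingers":48,"delta_pos":[0,0,0],"angular":[0,0,0]},
  ],
)

```text
clock: 7.65
tool_pos: [0.4956, 0.0596, 0.071]
orientation: [180.0, 0.1, 162.5]
force: [-9.1, 0.7, 25.6]
opening: 0.048
gripper_force: 12.2
```

Run:
```python
from h import *
im=snap('scene','s4.png')
cv2.imwrite('pics/c4.png',cv2.resize(im[140:260,300:420],None,fx=5,fy=5,interpolation=cv2.INTER_CUBIC)[...,::-1])
```

```text
(no output)
```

View pics/c4.png

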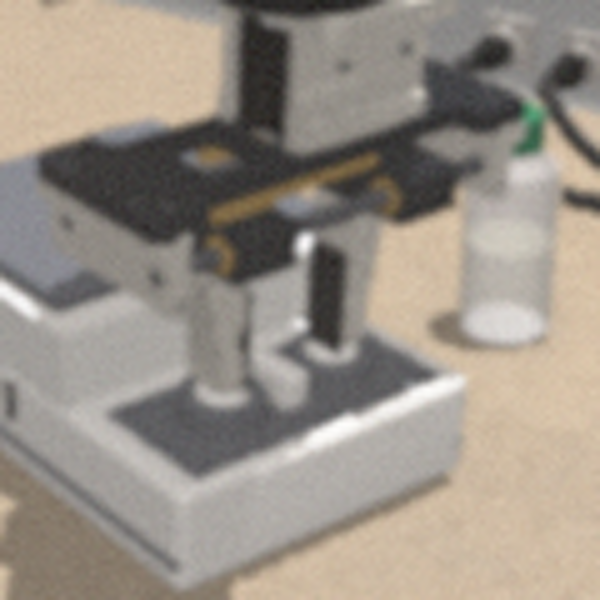

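Both keys are down at (222,395) and (330,350), and the stop key is untouched. I'll hold the rest of the three seconds and a little over.

Emit:
apply_moves(
  deltas=[
    {"fingers":48,"delta_pos":[0,0,0],"angular":[0,0,0]},
    {"fingers":48,"delta_pos":[0,0,0],"angular":[0,0,0]},
    {"fingers":48,"delta_pos":[0,0,0],"angular":[0,0,0]},
    {"fingers":48,"delta_pos":[0,0,0],"angular":[0,0,0]},
    {"fingers":48,"delta_pos":[0,0,0],"angular":[0,0,0]},
    {"fingers":48,"delta_pos":[0,0,0],"angular":[0,0,0]},
    {"fingers":48,"delta_pos":[0,0,0],"angular":[0,0,0]},
    {"fingers":48,"delta_pos":[0,0,0],"angular":[0,0,0]},
    {"fingers":48,"delta_pos":[0,0,0],"angular":[0,0,0]},
    {"fingers":48,"delta_pos":[0,0,0],"angular":[0,0,0]},
  ],
)

```text
clock: 8.7
tool_pos: [0.4956, 0.0596, 0.071]
orientation: [180.0, 0.1, 162.5]
force: [-7.9, 1.5, 24.9]
opening: 0.048
gripper_force: 12.2
```

Emit:
apply_moves(
  deltas=[
    {"fingers":48,"delta_pos":[0,0,0],"angular":[0,0,0]},
    {"fingers":48,"delta_pos":[0,0,0],"angular":[0,0,0]},
    {"fingers":48,"delta_pos":[0,0,0],"angular":[0,0,0]},
    {"fingers":48,"delta_pos":[0,0,0],"angular":[0,0,0]},
    {"fingers":48,"delta_pos":[0,0,0],"angular":[0,0,0]},
    {"fingers":48,"delta_pos":[0,0,0],"angular":[0,0,0]},
    {"fingers":48,"delta_pos":[0,0,0],"angular":[0,0,0]},
    {"fingers":48,"delta_pos":[0,0,0],"angular":[0,0,0]},
    {"fingers":48,"delta_pos":[0,0,0],"angular":[0,0,0]},
    {"fingers":48,"delta_pos":[0,0,0],"angular":[0,0,0]},
  ],
)

```text
clock: 9.7
tool_pos: [0.4956, 0.0596, 0.071]
orientation: [180.0, 0.1, 162.5]
force: [-7.3, 2.1, 23.9]
opening: 0.0478
gripper_force: 12.2
```

Emit:
apply_moves(
  deltas=[
    {"fingers":48,"delta_pos":[0,0,0],"angular":[0,0,0]},
    {"fingers":48,"delta_pos":[0,0,0],"angular":[0,0,0]},
    {"fingers":48,"delta_pos":[0,0,0],"angular":[0,0,0]},
    {"fingers":48,"delta_pos":[0,0,0],"angular":[0,0,0]},
    {"fingers":48,"delta_pos":[0,0,0],"angular":[0,0,0]},
  ],
)

```text
clock: 10.2
tool_pos: [0.4956, 0.0596, 0.071]
orientation: [180.0, 0.1, 162.5]
force: [-10.4, 1.4, 24.5]
opening: 0.0481
gripper_force: 12.2
```

Emit:
apply_moves(
  deltas=[
    {"fingers":48,"delta_pos":[0,0,-4],"angular":[0,0,0]},
    {"fingers":48,"delta_pos":[0,0,-8],"angular":[0,0,0]},
    {"fingers":48,"delta_pos":[0,0,-14],"angular":[0,0,0]},
    {"fingers":48,"delta_pos":[0,0,-30],"angular":[0,0,0]},
    {"fingers":48,"delta_pos":[0,0,-60],"angular":[0,0,0]},
    {"fingers":48,"delta_pos":[0,0,-100],"angular":[0,0,0]},
    {"fingers":48,"delta_pos":[0,0,-120],"angular":[0,0,0]},
    {"fingers":48,"delta_pos":[0,0,-120],"angular":[0,0,0]},
    {"fingers":48,"delta_pos":[0,0,-120],"angular":[0,0,0]},
  ],
)

```text
clock: 11.1
tool_pos: [0.4952, 0.0596, 0.1891]
orientation: [180.0, 0.0, 162.5]
force: [-0.9, -0.8, -1.6]
opening: 0.048
gripper_force: 0.0
```

Run:
```python
from h import *
im=snap('scene','s5.png')
cv2.imwrite('pics/c5.png',cv2.resize(im[140:260,265:425],None,fx=5,fy=5,interpolation=cv2.INTER_CUBIC)[...,::-1])
```

```text
(no output)
```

View pics/c5.png

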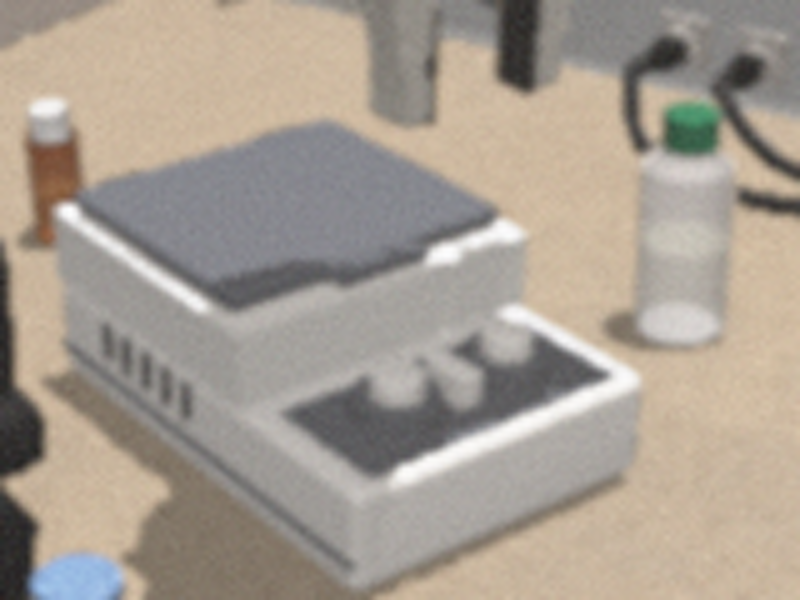

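The lid is shut at (290,210), both keys are up again at (398,380) and (507,340), nothing has shifted, and the arm is clear.

```bash
python3 -c "
from plant import ctrl
print(ctrl.close_job())"
```

```text
the job is handed in; nothing more can be done
None
```

The spinner's lid is shut, and both round keys were pressed down together for about 3.5 s and came back up; the spinner, stop key, tube, cup and bottle showed no sign of being disturbed. I handed the job in at about 11 s, and no verdict came back.

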